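Square a fired tile into the corner of the bench stops

TASK

Push the square clay tile along the bench into the inside corner that the long wooden batten and the short wooden stop block make, until one edge lies flush against the batten and the next edge flush against the stop. Only push it with the fingers: do not pick it up or tip it, leave the pots, tools and other things where they stand, and finish with the hand clear.

Things in the scene. Friction and masses are not known exactly. Their poses are not given: they have to be found in the camera images.
- tile: plain square buff tile of fired clay, 100 x 100 mm, 18 mm thick, about 0.4 kg, lying flat and loose on the bench on the robot's side of the batten, turned somewhat out of square. Origin: centre of its underside; x and y run along its edges, z up.
- fence: the batten: straight light wooden strip fixed to the bench, 24 mm wide (its x), 440 mm long (its y), 22 mm high. Origin: centre of its underside. The tile goes against its long face on the -x side (12 mm from the origin), the one towards the robot.
- stop: the stop block: light wooden bar fixed to the bench, 100 mm long (its x), 24 mm wide (its y), 22 mm high, square to the batten, one end touching its robot-side face 200 mm to the left or right of the batten's middle. Origin: centre of its underside; axes parallel to the batten's. The tile goes against its long face towards the batten's middle (12 mm from the origin).
- pot: low lidded stoneware pot, loose, 60 mm diameter, 55 mm high, in the place at the other end of the batten, 62 mm in front of it. Origin: centre of its underside. To be left alone.
- cup: small open clay cup, loose, 60 mm diameter, 55 mm high, standing on the robot's side of the stop block's free end. Origin: centre of its underside. To be left alone.
- cone: upright dark ceramic cone, loose, 48 mm diameter at the foot, 110 mm high, beyond the batten. Origin: centre of its underside. To be left alone.
- prop: plain clay cylinder (kiln prop), loose, 32 mm diameter, 50 mm high, beyond the batten. Origin: centre of its underside. To be left alone.
- bowl: stoneware bowl, loose, 100 mm diameter, 45 mm high, at the left of the bench. Origin: centre of its underside. To be left alone.
- jar: amber glass jar with a dark cap, loose, 60 mm diameter, 75 mm high, at the right of the bench. Origin: centre of its underside. To be left alone.
- brush: brush lying flat at the right of the bench, loose, handle along its x. Origin: its underside near the middle. To be left alone.
Not all that is in view belongs to the job. Of the things that look like the tile, take the one that is farthest to the robot's left at the start. Leave any turquoise look-alike of the stop alone.

How it is judged:
By the outcome, as a careful person would: the job done as asked, in the order asked, and still so for the second after the job is handed in, with the robot touching nothing.
It also fails if it takes over 45 s, if anything falls off the work surface, if the arm or the gripper's body presses on something with over 40 N, if the wrist force passes 120 N, or if a joint passes its speed limit or range.

ROBOT

A 6-joint arm with a two-finger parallel gripper is mounted at the origin on the work surface. World frame = base frame: x ahead of the robot, y to its left, z up, the work surface at z = 0. Lengths are in mm, angles in rad, forces in N, time in s.
With the tool pointing down it reaches from about 350 to 975 mm from the base axis. Payload 7.1 kg.
Tool frame: the origin (TCP) lies at the very end of the fingers, on their centre line; the grasp point (between the pads) lies 19 mm behind it; z points along the fingers, y is the line along which they close (so a half turn about z gives the same grasp; the last joint's range is limited). The gripper opens to 88 mm and grips with 3 to 60 N. Pads are 20 mm wide; open, the fingers measure 115 mm over their backs; the gripper's body (75 mm by 178 mm) begins 61 mm behind the grasp point.
Start: joints at [1.212, 0.423, 1.63, -0, 1.089, -0.019], TCP at [208.279, 589.258, 222.675] pointing down, gripper open.
Joint ranges: [-3, 3], [-0.9, 2.11], [0.09, 2.58], [-1.31, 4.45], [0.11, 2.69], [-2.54, 2.54]. Speed limits (rad/s): [2.39, 2.39, 3.01, 3.14, 3.14, 3.14].

INTERFACE

Orientations are given as a rotation vector (axis times angle).
In Python, from workcell import ctrl, optics gives the robot as it stands.
- The arm moves only by the shell command python3 -m jog 'ROWS'. ROWS is JSON, a list of rows, each a list of 7 numbers: the shift along the tool's x, y, z in units of 40 mm (1.0 is 40 mm), then the turn, a rotation vector about the tool's x, y, z in units of 6 degrees (1.0 is 6 degrees), then the opening, from 0 (shut) to 1 (fully open). A call has 1 to 20 rows; each row shifts and turns the commanded pose from where the row before left it, along the tool's axes as they then stand; what a row does not reach is not made up. A row lasts 1/10 s, in which the tool goes at most 50 mm and 8.59 degrees, less where a joint would pass 70% of its speed; a pose out of reach is approached as far as the arm can. A call is refused whole if a number of a shift passes 1 or a number of a turn 1, either way. A call with a gripper value outside its range is refused whole. The fingers move at their own pace and stop on an object; the grip force is fixed at half the most. Time passes only in rows, so rows that do not move let the fingers close. It gives the time, the measured TCP pose, the force, the opening and the grip force at its end, in the units of the state.
- ctrl.get_obs(): the state, without advancing time (a new reading comes with each control period).
- optics.get_image(name): name is "scene" or "top" or "wrist"; returns the picture (384x512x3 uint8, red, green, blue); there is no depth.
- optics.camera_model(name): a dict with "fov_y" (degrees; the focal length in pixels is half the picture's height over the tangent of half this angle, whatever the lens; pixels are square), "cx", "cy" (the principal point, pixels), "view" (4x4, takes a point from world to camera coordinates); the wrist camera has in their place "hand_eye" (4x4, takes a point from camera to tool coordinates, whose origin is the TCP and whose axes are the flange's). Camera axes: x right, y up, looking along -z (the intrinsics and any distortion apply to the point x, -y, -z); pixel columns grow to the right and rows downward; lengths in mm; the calibration is good to about 2 mm. A picture is of the moment at which its call begins: read the wrist's pose just before it. camera_model takes no time and is no camera call.
- ctrl.close_job(): hands the job in; it is judged then, once.
Trained networks look in the newest picture that a camera, given by its name, has taken for a name from the list of things; names that differ only in an ending like _2 or _b are one class to them, and where a whole thing is asked for, a point or a joint stands for the part that bears it (a point fixed in the world has none). Each returns a list of dicts, best first, with "conf" (0 to 1); they miss things now and then, are a little off and sometimes report something else, mostly with a low value. They report only what shows in the picture. A call takes as long as a camera call. They do not tell look-alikes from the thing itself.
- optics.masks_of(target, camera): "pixels" (384x512 bool, what is visible of it) and "extent" ([centre column, centre row, width, height] in pixels, round what is visible of it).
The state is a dict: "t": time; "qpos": joint angles; "qvel": joint speeds; "joint_torque": joint torques, N m; "ee_pos": TCP position; "orientation": TCP orientation; "ft_force": force on the tool from outside, world axes, zero at the start; "moment": the same for the moment, N m; "width": finger opening in mm; "grasp_force": force on a finger pad.
Only numpy, scipy, OpenCV 4.12 (cv2) and the standard library are available. Lean on these libraries where they do the work, as an engineer would, in place of code of your own. Each camera call takes 0.05 s, during which the arm holds its last target. There are 200 camera calls.

## Working session

There is one attempt and no reset: what is moved stays moved. The work goes in short steps, Python scripts to look and compute and a shell command to move; the robot and the scene stay as the last step left them, time stands still between calls to the robot, and variables do not carry over. Pictures are saved under pics/ and viewed, at most 10 in all, crops included, and the job is handed in when it is done.

```bash
ls; mkdir -p pics
python3 - <<'E'
from workcell import ctrl, optics
import cv2,numpy as np
o=ctrl.get_obs();print({k:np.round(v,3) for k,v in o.items()})
for n in("scene","top"):
    im=optics.get_image(n);cv2.imwrite(f"pics/{n}0.png",im[...,::-1]);m=optics.camera_model(n);print(n,{k:np.round(v,3).tolist() if not isinstance(v,str) else v for k,v in m.items()})
for t in("tile","fence","stop","pot","cup"):
    for d in optics.masks_of(t,"top"):print(t,round(d["conf"],2),np.round(d["extent"]),d["pixels"].sum())
print(optics.camera_model("wrist"))
E
```

```text
pics
{'t': np.float64(0.0), 'qpos': array([ 1.212,  0.424,  1.631,  0.   ,  1.089, -0.019]), 'qvel': array([ 0.001, -0.   ,  0.   , -0.   ,  0.001,  0.001]), 'joint_torque': array([-1.0000e-03, -5.4462e+01, -2.7367e+01,  6.4000e-02,  2.3000e-02,
       -0.0000e+00]), 'ee_pos': array([208.084, 588.768, 221.907]), 'orientation': array([-5.310e-01, -3.096e+00,  2.000e-03]), 'ft_force': array([ 0.515, -0.63 ,  0.285]), 'moment': array([ 0.027,  0.012, -0.004]), 'grasp_force': np.float64(0.0), 'width': np.float64(87.838)}
scene {'fov_y': 53.833, 'cx': 252.037, 'cy': 191.221, 'view': [[-0.793, 0.609, -0.011, 459.743], [-0.383, -0.485, 0.786, 184.041], [0.474, 0.628, 0.618, -1319.279], [0.0, 0.0, 0.0, 1.0]]}
top {'fov_y': 54.079, 'cx': 257.633, 'cy': 191.805, 'view': [[0.011, -1.0, 0.004, -24.006], [0.978, 0.012, 0.209, -588.833], [-0.209, 0.001, 0.978, -1027.603], [0.0, 0.0, 0.0, 1.0]]}
tile 0.91 [234. 188.  34.  41.] 1102
tile 0.86 [359. 268.  40.  46.] 1226
tile 0.62 [263. 268.  41.  40.] 1186
fence 0.65 [247. 155. 144.  22.] 1330
stop 0.77 [347. 183.  14.  32.] 281
stop 0.5 [311. 186.  12.  35.] 316
pot 0.8 [179. 168.  21.  22.] 340
cup 0.89 [308. 229.  17.  21.] 302
{'fov_y': 71.47666525198125, 'cx': 255.5134112041955, 'cy': 195.40070653096623, 'hand_eye': array([[ 5.11985791e-04,  9.67110821e-01,  2.54354865e-01,
         6.89588315e+01],
       [ 9.99999794e-01, -3.96437462e-04, -5.05540660e-04,
         1.44563738e+00],
       [-3.88078046e-04,  2.54355071e-01, -9.67110825e-01,
        -1.63300543e+02],
       [ 0.00000000e+00,  0.00000000e+00,  0.00000000e+00,
         1.00000000e+00]])}
```

View pics/top0.png

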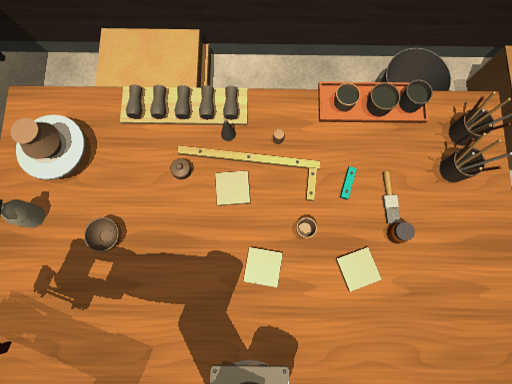

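View pics/scene0.png

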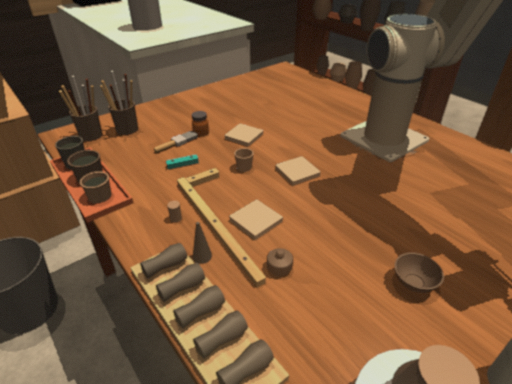

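The top view shows three tile look-alikes at (233,188), (264,267) and (358,269). The farthest to the robot's left (+y is image left) is (233,188). The real stop is the wooden one at (312,183), and the turquoise one at (348,183) is a decoy. The corner is at the right end of the batten.

```bash
cat > h.py <<'E'
from workcell import ctrl, optics
import cv2,numpy as np
from scipy.spatial.transform import Rotation as R
def cam(n):
    m=optics.camera_model(n);f=192/np.tan(np.radians(m["fov_y"])/2)
    if n=="wrist":
        o=ctrl.get_obs();T=np.eye(4);T[:3,:3]=R.from_rotvec(o["orientation"]).as_matrix();T[:3,3]=o["ee_pos"]
        C=T@m["hand_eye"]
    else: C=np.linalg.inv(m["view"])
    return f,m["cx"],m["cy"],C
def world(c,uv,z):
    f,cx,cy,C=c;uv=np.atleast_2d(uv).astype(float)
    d=np.c_[(uv[:,0]-cx)/f,-(uv[:,1]-cy)/f,-np.ones(len(uv))]@C[:3,:3].T
    return (C[:3,3]+d*((z-C[2,3])/d[:,2])[:,None])[:,:2]
def pix(c,P):
    f,cx,cy,C=c;p=(np.atleast_2d(P)-C[:3,3])@C[:3,:3]
    return np.c_[cx+f*p[:,0]/-p[:,2],cy-f*p[:,1]/-p[:,2]]
def fit(c,mask,z):
    k,_=cv2.findContours(mask.astype(np.uint8),cv2.RETR_EXTERNAL,cv2.CHAIN_APPROX_NONE)
    k=max(k,key=cv2.contourArea)[:,0];w=world(c,k,z)
    (x,y),(a,b),g=cv2.minAreaRect(w.astype(np.float32));return np.round([x,y,a,b,g],1)
E
python3 - <<'E'
from h import *
c=cam("top");im=optics.get_image("top")
for t,z in(("tile",18),("fence",22),("stop",22),("pot",50),("cup",55),("cone",30),("prop",50)):
    for d in optics.masks_of(t,"top"):print(t,round(d["conf"],2),np.round(d["extent"][:2]),fit(c,d["pixels"],z))
cv2.imwrite("pics/crop1.png",cv2.resize(im[130:300,160:400,::-1],None,fx=3,fy=3))
E
```

```text
tile 0.95 [234. 188.] [611.4  60.4 102.1  99.3   5.3]
tile 0.89 [264. 268.] [377.8 -34.5 103.3 101.5  81.1]
tile 0.27 [101. 232.] [467.9 442.7  97.  101.3   0.7]
fence 0.67 [248. 157.] [706.7  13.7 438.2  29.4  84.2]
stop 0.73 [348. 183.] [ 631.4 -290.1   26.7  102.8   72.6]
stop 0.56 [310. 182.] [ 625.7 -177.7   25.7  103.2   84.2]
pot 0.59 [178. 168.] [662.  214.9  63.4  54.4  45.7]
cup 0.68 [308. 228.] [ 490.9 -156.7   54.5   57.6    0.7]
cone 0.68 [227. 130.] [786.2  81.8  65.6  43.1  36.5]
cone 0.3 [248. 157.] [704.6  12.3 438.3  35.8  84.4]
prop 0.64 [279. 136.] [ 7.653e+02 -7.840e+01  3.850e+01  2.730e+01  1.000e-01]
prop 0.25 [402. 230.] [ 479.5 -427.3   57.6   81.    18.5]
```

View pics/crop1.png

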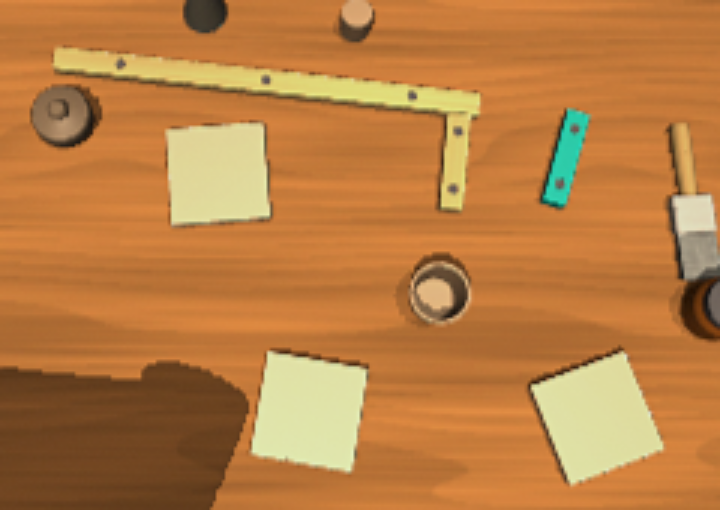

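The crop confirms the choice: the plain tile at crop (218,173), which is (233,188) in the picture, in front of the batten. I'm moving behind it at height for a wrist look.

```bash
python3 -m jog '[[-0.73,-0.6,0,0,0,0,0.7],[-0.73,-0.6,0,0,0,0,0.7],[-0.73,-0.6,0,0,0,0,0.7],[-0.73,-0.6,0,0,0,0,0.7],[-0.73,-0.6,0,0,0,0,0.7],[-0.73,-0.6,0,0,0,0,0.7],[-0.73,-0.6,0,0,0,0,0.7],[-0.73,-0.6,0,0,0,0,0.7],[-0.73,-0.6,0,0,0,0,0.7],[-0.73,-0.6,0,0,0,0,0.7],[-0.73,-0.6,0,0,0,0,0.7],[-0.73,-0.6,0,0,0,0,0.7],[-0.73,-0.6,0,0,0,0,0.7],[-0.73,-0.6,0,0,0,0,0.7],[-0.73,-0.6,0,0,0,0,0.7],[-0.73,-0.6,0,0,0,-0.76,0.7],[0,0,0,0,0,-0.76,0.7],[0,0,0,0,0,-0.76,0.7],[0,0,0,0,0,0,0.7]]'
cat > m.py <<'E'
from h import *
import sys
c=cam("wrist");im=optics.get_image("wrist");cv2.imwrite(f"pics/{sys.argv[1]}.png",im[...,::-1])
o=ctrl.get_obs();M=R.from_rotvec(o["orientation"]).as_matrix()
print(round(o["t"],2),"tcp",o["ee_pos"].round(1),"ang x,y",np.degrees(np.arctan2(M[1,:2],M[0,:2])).round(2),"z",M[:,2].round(3),"w",o["width"].round(1),"ft",o["ft_force"].round(1))
for t,z in(("tile",18),("fence",22),("stop",22)):
    for d in optics.masks_of(t,"wrist"):print(t,round(d["conf"],2),np.round(d["extent"]),fit(c,d["pixels"],z))
E
python3 m.py w1
```

```text
t: 2.65
ee_pos: [520.9, 71.1, 222.7]
orientation: [0.159, 3.137, 0.0]
ft_force: [-0.4, 0.8, 0.1]
width: 61.7
grasp_force: 0.0Traceback (most recent call last):
  File "m.py", line 5, in <module>
    print(round(o["t"],2),"tcp",o["ee_pos"].round(1),"ang x,y",np.degrees(np.arctan2(M[1,:2],M[0,:2])).round(2),"z",M[:,2].round(3),"w",o["width"].round(1),"ft",o["ft_force"].round(1))
                                                                                                                                        ^^^^^^^^^^^^^^^^
AttributeError: 'float' object has no attribute 'round'
```

View pics/w1.png

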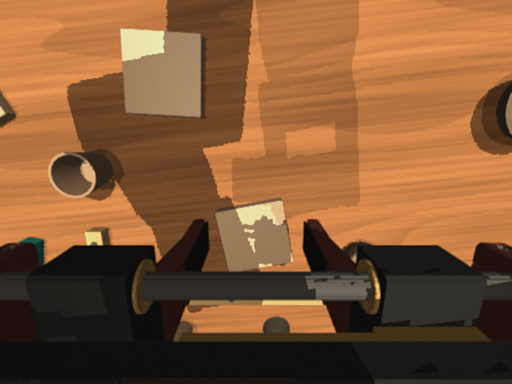

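The wrist view looks back over the robot side: tile at (255,235), look-alike at (162,72), cup at (75,175). The gripper hides the batten, so I'll use the top camera and the contact force instead. Lowering behind the tile and closing the opening slightly.

```bash
sed -i 's/o=ctrl.get_obs();M=/o={k:np.array(v) for k,v in ctrl.get_obs().items()};M=/; s/round(o\["t"\],2)/o["t"].round(2)/; s/cam("wrist")/cam("top")/; s/"wrist"/"top"/g' m.py
python3 -m jog '[[0,0,0.9,0,0,0,0.7],[0,0,0.9,0,0,0,0.7],[0,0,0.9,0,0,0,0.7],[0,0,0.9,0,0,0,0.7],[0,0,0.9,0,0,0,0.7],[0,0,0.9,0,0,0,0.7],[0,0,0,0,0,0,0.7],[0,0,0,0,0,0,0.7]]'
python3 m.py t1
```

```text
t: 3.5
ee_pos: [520.5, 71.7, 6.8]
orientation: [-0.16, -3.136, 0.0]
ft_force: [-1.0, 0.5, 0.2]
width: 61.8
grasp_force: 0.0
3.55 tcp [521.5  71.8   7.8] ang x,y [174.18  84.18] z [ 0.001  0.    -1.   ] w 61.7 ft [ 0.5 -0.9  0.5]
tile 0.86 [360. 267.  49.  46.] [ 375.5 -310.2  105.3  107.8   19.9]
tile 0.84 [234. 187.  33.  36.] [612.7  60.3 100.1  99.6   5.2]
fence 0.93 [248. 156. 142.  23.] [707.3  13.6 438.2  32.3  84.1]
stop 0.74 [347. 184.  15.  33.] [ 630.7 -289.3   26.5  104.7   72.8]
stop 0.69 [310. 185.   8.  33.] [ 624.4 -178.1   25.3  100.8   83.8]
```

View pics/t1.png

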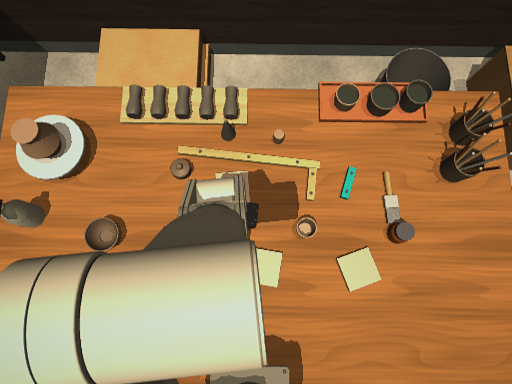

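The top view shows the hand behind the tile at about (215,190), with nothing else touched. Pushing toward the batten.

```bash
python3 -m jog '[[-0.15,0,0,0,0,0,0.7],[-0.15,0,0,0,0,0,0.7],[-0.15,0,0,0,0,0,0.7],[-0.1,0,0,0,0,0,0.7],[-0.1,0,0,0,0,0,0.7],[-0.1,0,0,0,0,0,0.7],[-0.1,0,0,0,0,0,0.7],[-0.1,0,0,0,0,0,0.7],[-0.1,0,0,0,0,0,0.7],[-0.1,0,0,0,0,0,0.7],[-0.1,0,0,0,0,0,0.7],[-0.1,0,0,0,0,0,0.7],[-0.1,0,0,0,0,0,0.7],[-0.05,0,0,0,0,0,0.7],[0,0,0,0,0,0,0.7]]'; python3 m.py t2
```

```text
t: 5.2
ee_pos: [581.1, 65.4, 6.7]
orientation: [0.159, 3.137, 0.0]
ft_force: [0.1, 1.0, 0.3]
width: 61.5
grasp_force: 0.0
5.25 tcp [581.   65.4   6.8] ang x,y [174.21  84.21] z [ 0.001  0.    -1.   ] w 61.8 ft [ 0.3  0.1 -0.3]
tile 0.97 [359. 267.  45.  47.] [ 374.6 -310.9  103.6  104.5   20.6]
tile 0.95 [273. 268.  21.  35.] [374.2 -67.3 102.1  46.7   0.4]
tile 0.72 [390. 198.  11.  54.] [ 589.6 -414.7  158.8   45.4    5.6]
tile 0.53 [253. 172.   2.  20.] [661.8   2.3  47.4  15.3   0.8]
fence 0.59 [248. 157. 144.  24.] [695.5 -94.8 220.1  34.6  84.3]
stop 0.86 [346. 183.  16.  30.] [ 632.4 -290.5   26.3  100.8   74.2]
```

```bash
python3 -m jog '[[-0.05,0,0,0,0,0,0.7],[-0.05,0,0,0,0,0,0.7],[-0.05,0,0,0,0,0,0.7],[0,0,0,0,0,0,0.7]]';for i in 1; do python3 -m jog '[[-0.03,0,0,0,0,0,0.7],[-0.02,0,0,0,0,0,0.7],[0,0,0,0,0,0,0.7]]'; done
```

```text
t: 5.8
ee_pos: [586.8, 64.8, 6.7]
orientation: [0.159, 3.137, 0.0]
ft_force: [-1.8, 0.0, 0.7]
width: 61.6
grasp_force: 0.4
t: 6.1
ee_pos: [588.6, 64.6, 6.6]
orientation: [0.159, 3.137, -0.0]
ft_force: [-0.5, 0.5, 0.2]
width: 61.8
grasp_force: 0.6
```

```bash
python3 -m jog '[[-0.04,0,0,0,0,0,0.7],[-0.03,0,0,0,0,0,0.7],[0,0,0,0,0,0,0.7]]'
python3 - <<'E'
from h import *
im=optics.get_image("top");cv2.imwrite("pics/t3.png",cv2.resize(im[130:230,160:340,::-1],None,fx=4,fy=4,interpolation=cv2.INTER_CUBIC))
E
```

```text
t: 6.4
ee_pos: [590.4, 64.4, 6.5]
orientation: [-0.159, -3.136, 0.0]
ft_force: [-4.7, 1.7, 3.6]
width: 61.6
grasp_force: 2.4
```

View pics/t3.png

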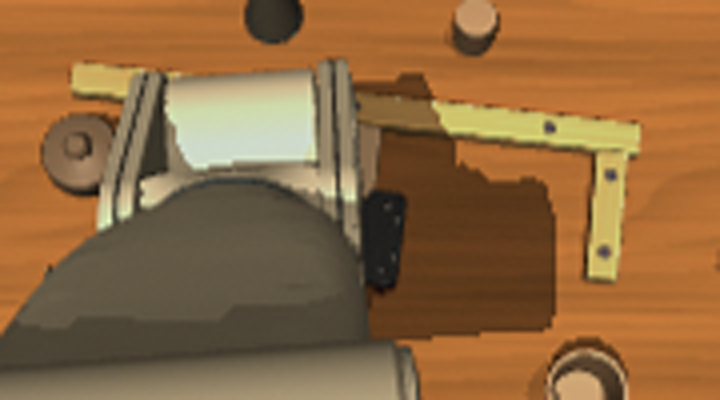

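The crop shows the tile's edge meeting the batten at about (375,130), and the force is starting to rise. One small press more.

```bash
python3 -m jog '[[-0.03,0,0,0,0,0,0.7],[0,0,0,0,0,0,0.7]]'; python3 -m jog '[[-0.02,0,0,0,0,0,0.7],[0,0,0,0,0,0,0.7]]'
```

```text
t: 6.65
ee_pos: [590.3, 64.4, 6.4]
orientation: [-0.159, -3.133, 0.0]
ft_force: [-8.7, 1.1, 6.2]
width: 61.3
grasp_force: 4.2
t: 6.85
ee_pos: [590.4, 64.3, 6.4]
orientation: [-0.159, -3.132, 0.001]
ft_force: [-10.2, 2.7, 7.7]
width: 61.3
grasp_force: 5.3
```

Firm two-finger contact against the batten. Backing off, rising, moving to the tile's left side and turning 90°.

```bash
python3 -m jog '[[0.5,0,0,0,0,0,0.7],[0.5,0,0,0,0,0,0.7],[0,0,-0.83,0,0,0,0.7],[0,0,-0.83,0,0,0,0.7],[0,0,-0.84,0,0,0,0.7],[-0.82,0.74,0,0,0,0,0.7],[-0.82,0.73,0,0,0,0,0.7],[-0.81,0.73,0,0,0,0,0.7],[0,0,0,0,0,1,0.7],[0,0,0,0,0,1,0.7],[0,0,0,0,0,1,0.7],[0,0,0,0,0,1,0.7],[0,0,0,0,0,1,0.7],[0,0,0,0,0,1,0.7],[0,0,0,0,0,1,0.7],[0,0,0,0,0,1,0.7],[0,0,0,0,0,1,0.7],[0,0,0,0,0,1,0.7],[0,0,0,0,0,1,0.7],[0,0,0,0,0,1,0.7]]'; python3 -m jog '[[0,0,0,0,0,1,0.7],[0,0,0,0,0,1,0.7],[0,0,0,0,0,1,0.7],[0,0,0,0,0,0,0.7]]'
python3 - <<'E'
from h import *
import subprocess
print(subprocess.run(["python3","m.py","t4"],capture_output=True,text=True).stdout)
a=cv2.imread("pics/t4.png")[130:230,160:340];w=optics.get_image("wrist")[...,::-1]
cv2.imwrite("pics/t4b.png",np.vstack([cv2.resize(a,(512,284),interpolation=cv2.INTER_CUBIC),w[:300]]))
E
```

```text
t: 8.85
ee_pos: [660.8, 145.9, 106.9]
orientation: [1.977, 2.44, 0.002]
ft_force: [-0.5, -0.6, 0.2]
width: 61.4
grasp_force: 0.0
t: 9.25
ee_pos: [660.7, 145.9, 106.9]
orientation: [2.331, 2.105, 0.002]
ft_force: [0.0, -0.9, 0.2]
width: 61.6
grasp_force: 0.0
9.3 tcp [660.5 145.9 106.9] ang x,y [84.34 -5.66] z [ 0.001  0.    -1.   ] w 61.6 ft [-0.3 -0.1 -0.4]
tile 0.9 [263. 267.  41.  36.] [378.2 -33.8 100.4  99.7  81. ]
tile 0.88 [360. 267.  45.  43.] [ 375.3 -312.1   99.8  102.2   21.1]
tile 0.8 [238. 177.  35.  38.] [649.   46.5  99.6 102.2  84.3]
fence 0.81 [267. 158. 109.  21.] [701.1 -39.1 332.4  29.6  84.3]
stop 0.52 [310. 184.   6.  32.] [ 625.8 -177.9   25.7  102.9   84.4]
stop 0.51 [346. 184.  15.  32.] [ 629.8 -289.7   26.5   99.9   70.2]

this script no longer has the robotException ignored in: <_io.TextIOWrapper mode='rw' encoding='UTF-8'>
Traceback (most recent call last):
BrokenPipeError: [Errno 32] Broken pipe
```

The tile now lies at yaw 84.3°, aligned with the batten (84.2°). The fingers clear the batten by only about 3 mm, so I'll narrow the opening, centre the hand, go down and push along the batten.

```bash
python3 -m jog '[[0,-0.05,0.2,0,0,0,0.5],[0,0,0.46,0,0,0,0.5],[0,0,0.46,0,0,0,0.5],[0,0,0.46,0,0,0,0.5],[0,0,0.46,0,0,0,0.5],[0,0,0.46,0,0,0,0.5],[0,0,0,0,0,0,0.5],[0,0,0,0,0,0,0.5]]'; python3 -m jog '[[-0.2,0,0,0,0,0,0.5],[-0.2,0,0,0,0,0,0.5],[-0.2,0,0,0,0,0,0.5],[-0.15,0,0,0,0,0,0.5],[-0.12,0,0,0,0,0,0.5],[-0.1,0,0,0,0,0,0.5],[-0.1,0,0,0,0,0,0.5],[-0.12,0,0,0,0,0,0.5],[-0.12,0,0,0,0,0,0.5],[-0.12,0,0,0,0,0,0.5],[-0.12,0,0,0,0,0,0.5],[-0.12,0,0,0,0,0,0.5],[-0.12,0,0,0,0,0,0.5],[-0.12,0,0,0,0,0,0.5],[-0.12,0,0,0,0,0,0.5],[-0.12,0,0,0,0,0,0.5],[-0.12,0,0,0,0,0,0.5],[-0.1,0,0,0,0,0,0.5],[-0.05,0,0,0,0,0,0.5],[0,0,0,0,0,0,0.5]]'; python3 m.py t5
```

```text
t: 10.25
ee_pos: [657.6, 146.0, 5.9]
orientation: [-2.33, -2.106, 0.001]
ft_force: [0.9, 0.3, -0.2]
width: 44.0
grasp_force: 0.0
t: 12.25
ee_pos: [647.8, 49.2, 6.5]
orientation: [-2.331, -2.106, 0.001]
ft_force: [-0.0, -0.1, -0.6]
width: 43.8
grasp_force: 0.0
12.3 tcp [647.7  49.3   6.4] ang x,y [84.21 -5.79] z [-0.001 -0.    -1.   ] w 44.0 ft [-0.3  1.1 -0.9]
tile 0.81 [358. 269.  47.  40.] [ 375.1 -311.4  102.3  102.6   21.4]
tile 0.68 [267. 181.  16.  40.] [ 6.391e+02 -4.080e+01  1.002e+02  4.600e+01  6.000e-01]
fence 0.92 [250. 155. 138.  22.] [ 694.3 -108.5  192.1   28.9   84.1]
stop 0.8 [348. 184.  14.  32.] [ 630.  -288.8   26.7  103.7   74.2]
stop 0.65 [312. 184.  12.  34.] [ 626.1 -177.4   31.4  104.    82.6]
stop 0.45 [266. 180.  18.  40.] [639.6 -37.7 103.   45.8   0.7]
```

```bash
python3 -m jog '[[-0.1,0,0,0,0,0,0.5],[-0.14,0,0,0,0,0,0.5],[-0.14,0,0,0,0,0,0.5],[-0.14,0,0,0,0,0,0.5],[-0.14,0,0,0,0,0,0.5],[-0.14,0,0,0,0,0,0.5],[-0.14,0,0,0,0,0,0.5],[-0.14,0,0,0,0,0,0.5],[-0.14,0,0,0,0,0,0.5],[-0.14,0,0,0,0,0,0.5],[-0.14,0,0,0,0,0,0.5],[-0.14,0,0,0,0,0,0.5],[-0.14,0,0,0,0,0,0.5],[-0.14,0,0,0,0,0,0.5],[-0.14,0,0,0,0,0,0.5],[-0.14,0,0,0,0,0,0.5],[-0.14,0,0,0,0,0,0.5],[-0.1,0,0,0,0,0,0.5],[-0.05,0,0,0,0,0,0.5],[0,0,0,0,0,0,0.5]]'; python3 m.py t6
```

```text
t: 14.45
ee_pos: [638.2, -49.8, 6.8]
orientation: [2.331, 2.106, 0.0]
ft_force: [-0.1, -0.5, 0.1]
width: 44.2
grasp_force: 0.0
14.5 tcp [638.3 -49.6   6.8] ang x,y [84.21 -5.79] z [ 0.001 -0.    -1.   ] w 43.8 ft [0.1 0.2 0.3]
fence 0.63 [249. 156. 142.  23.] [718.7 134.9 193.5  28.8  84.4]
stop 0.72 [312. 181.   6.  27.] [ 633.5 -181.3   24.4   87.2   88.8]
stop 0.65 [347. 183.  11.  30.] [ 633.  -289.6   25.    97.8   72.8]
```

```bash
python3 -m jog '[[-0.05,0,0,0,0,0,0.5],[-0.05,0,0,0,0,0,0.5],[0,0,0,0,0,0,0.5]]';python3 -m jog '[[-0.04,0,0,0,0,0,0.5],[-0.02,0,0,0,0,0,0.5],[0,0,0,0,0,0,0.5]]'
```

```text
t: 14.95
ee_pos: [637.7, -53.4, 6.8]
orientation: [2.331, 2.106, 0.0]
ft_force: [-0.9, 1.5, 1.2]
width: 44.0
grasp_force: 0.4
t: 15.25
ee_pos: [637.5, -55.8, 6.8]
orientation: [2.331, 2.106, 0.0]
ft_force: [-0.0, 0.8, 0.6]
width: 44.0
grasp_force: 0.6
```

```bash
python3 -m jog '[[-0.03,0,0,0,0,0,0.5],[-0.02,0,0,0,0,0,0.5],[0,0,0,0,0,0,0.5]]';python3 -m jog '[[-0.03,0,0,0,0,0,0.5],[-0.02,0,0,0,0,0,0.5],[0,0,0,0,0,0,0.5]]'
```

```text
t: 15.55
ee_pos: [637.4, -56.9, 6.8]
orientation: [-2.331, -2.106, -0.002]
ft_force: [1.5, 6.8, 1.2]
width: 43.9
grasp_force: 3.3
t: 15.85
ee_pos: [637.4, -57.0, 6.8]
orientation: [-2.33, -2.104, -0.004]
ft_force: [1.2, 17.0, 1.4]
width: 44.0
grasp_force: 8.0
```

The stop is contacted firmly (17 N). Backing off and rising to look.

```bash
python3 -m jog '[[0.4,0,0,0,0,0,0.5],[0.8,0,0,0,0,0,0.5],[0,0,-0.8,0,0,0,0.5],[0.6,0,-0.8,0,0,0,0.5],[0.9,0,-0.8,0,0,0,0.5],[0.9,0,-0.4,0,0,0,0.5],[0,0,0,0,0,0,0.5]]'; python3 m.py t7;python3 - <<'E'
import cv2
cv2.imwrite("pics/t7c.png",cv2.resize(cv2.imread("pics/t7.png")[135:220,220:335],None,fx=6,fy=6,interpolation=cv2.INTER_CUBIC))
E
```

```text
t: 16.55
ee_pos: [653.6, 87.6, 121.9]
orientation: [2.325, 2.108, 0.008]
ft_force: [0.2, -0.3, 0.6]
width: 44.3
grasp_force: 0.0
16.6 tcp [652.3  85.6 120.1] ang x,y [84.39 -5.61] z [ 0.003 -0.    -1.   ] w 43.7 ft [ 0.1 -0.7 -0. ]
tile 0.95 [290. 182.  34.  37.] [ 633.  -117.5  100.6   99.9   84.1]
tile 0.7 [265. 268.  39.  39.] [379.1 -34.7 101.1 100.5  79.6]
tile 0.62 [360. 270.  45.  44.] [ 375.1 -310.6  102.7  104.1   20.7]
fence 0.63 [279. 160.  77.  18.] [697.  -82.3 244.6  29.2  84.5]
stop 0.75 [346. 182.  16.  31.] [ 631.5 -289.6   26.5  102.9   73. ]
stop 0.7 [308. 183.   8.  34.] [ 625.6 -178.4   24.2  103.2   84. ]
```

View pics/t7c.png

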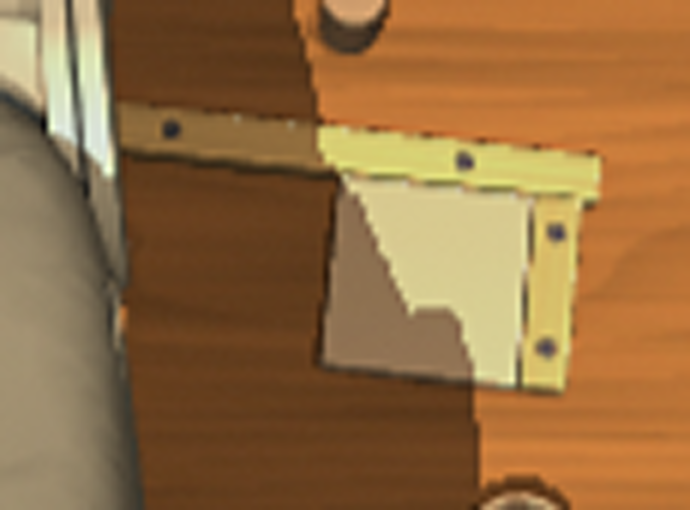

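The tile sits in the corner (crop (430,280)): yaw 84.1°, centre (633,-117.5), expected (631,-117). I'll do one gentle confirming press toward the batten, in case the slide opened a hair gap.

```bash
python3 -m jog '[[-0.85,-0.31,0,0,0,0,0.5],[-0.85,-0.31,0,0,0,0,0.5],[-0.85,-0.31,0,0,0,0,0.5],[-0.85,-0.32,0,0,0,0,0.5],[-0.85,-0.32,0,0,0,0,0.5],[-0.85,-0.32,0,0,0,0,0.5],[0,0,0,0,0,-1,0.5],[0,0,0,0,0,-1,0.5],[0,0,0,0,0,-1,0.5],[0,0,0,0,0,-1,0.5],[0,0,0,0,0,-1,0.5],[0,0,0,0,0,-1,0.5],[0,0,0,0,0,-1,0.5],[0,0,0,0,0,-1,0.5],[0,0,0,0,0,-1,0.5],[0,0,0,0,0,-1,0.5],[0,0,0,0,0,-1,0.5],[0,0,0,0,0,-1,0.5],[0,0,0,0,0,-1,0.5],[0,0,0,0,0,-1,0.5]]';python3 -m jog '[[0,0,0,0,0,-1,0.5],[0,0,0,0,0,0,0.5],[0,0,0,0,0,0,0.5]]'
```

```text
t: 18.75
ee_pos: [554.4, -112.9, 117.5]
orientation: [-0.319, -3.123, 0.0]
ft_force: [-1.0, 0.1, -0.5]
width: 43.8
grasp_force: 0.0
t: 19.05
ee_pos: [554.9, -112.5, 117.9]
orientation: [-0.165, -3.136, -0.0]
ft_force: [-0.2, -0.1, -0.1]
width: 44.0
grasp_force: 0.0
```

```bash
python3 -m jog '[[0,0,0.5,0,0,0,0.5],[0,0,0.5,0,0,0,0.5],[0,0,0.5,0,0,0,0.5],[0,0,0.5,0,0,0,0.5],[0,0,0.5,0,0,0,0.5],[0,0,0.26,0,0,0,0.5],[0,0,0,0,0,0,0.5]]';python3 -m jog '[[-0.1,0,0,0,0,0,0.5],[-0.1,0,0,0,0,0,0.5],[-0.1,0,0,0,0,0,0.5],[-0.06,0,0,0,0,0,0.5],[0,0,0,0,0,0,0.5]]';python3 -m jog '[[-0.03,0,0,0,0,0,0.5],[-0.02,0,0,0,0,0,0.5],[0,0,0,0,0,0,0.5]]'
```

```text
t: 19.75
ee_pos: [554.4, -111.8, 6.8]
orientation: [-0.161, -3.134, -0.001]
ft_force: [-1.0, 0.4, 0.7]
width: 43.8
grasp_force: 0.0
t: 20.25
ee_pos: [570.8, -113.3, 8.8]
orientation: [0.159, 3.136, -0.0]
ft_force: [0.0, 0.1, 0.1]
width: 43.6
grasp_force: 0.0
t: 20.55
ee_pos: [572.0, -113.4, 8.3]
orientation: [0.159, 3.138, 0.0]
ft_force: [0.3, 0.2, 0.7]
width: 43.9
grasp_force: 0.0
```

```bash
python3 -m jog '[[-0.03,0,0,0,0,0,0.5],[-0.02,0,0,0,0,0,0.5],[0,0,0,0,0,0,0.5]]';python3 -m jog '[[-0.03,0,0,0,0,0,0.5],[-0.02,0,0,0,0,0,0.5],[0,0,0,0,0,0,0.5]]'
```

```text
t: 20.85
ee_pos: [572.2, -113.3, 8.0]
orientation: [-0.158, -3.134, -0.001]
ft_force: [-6.2, 0.9, 3.5]
width: 43.5
grasp_force: 2.7
t: 21.15
ee_pos: [572.3, -113.3, 7.7]
orientation: [-0.158, -3.13, -0.001]
ft_force: [-9.8, 0.2, 7.4]
width: 43.9
grasp_force: 5.1
```

It gives no movement under 10 N, so the tile was already flush on the batten. Withdrawing.

```bash
python3 -m jog '[[0.2,0,0,0,0,0,0.5],[0.3,0,0,0,0,0,0.5],[0,0,0,0,0,0,0.5],[0,0,-0.7,0,0,0,0.5],[0,0,-0.9,0,0,0,0.5],[0,0,-0.9,0,0,0,0.5],[0,0.8,-0.9,0,0,0,0.5],[0,0.9,-0.9,0,0,0,0.5],[0,0.9,0,0,0,0,0.5],[0,0.9,0,0,0,0,0.5],[0,0.9,0,0,0,0,0.5],[0,0.9,0,0,0,0,0.5],[0,0.9,0,0,0,0,0.5],[0,0.5,0,0,0,0,0.5],[0,0,0,0,0,0,0.5],[0,0,0,0,0,0,0.5]]'; python3 m.py t8;python3 - <<'E'
import cv2
cv2.imwrite("pics/t8c.png",cv2.resize(cv2.imread("pics/t8.png")[110:250,150:370],None,fx=3.5,fy=3.5,interpolation=cv2.INTER_CUBIC))
E
```

```text
t: 22.75
ee_pos: [582.9, 154.2, 179.5]
orientation: [0.157, 3.138, -0.0]
ft_force: [0.6, -0.1, 0.0]
width: 44.1
grasp_force: 0.0
22.8 tcp [582.9 153.6 179.5] ang x,y [174.21  84.21] z [-0. -0. -1.] w 44.0 ft [-0.8 -0.7 -0.4]
tile 0.9 [292. 184.  38.  40.] [ 632.6 -116.8  104.3  109.6   82.9]
tile 0.85 [360. 267.  47.  40.] [ 374.6 -311.2  101.8  104.9   20.6]
tile 0.7 [264. 268.  39.  40.] [377.1 -34.2 100.1 101.7  81.1]
fence 0.95 [261. 157. 114.  20.] [702.9 -22.5 365.4  29.   84.2]
stop 0.82 [346. 182.  12.  30.] [ 630.7 -289.    25.9  102.6   72.4]
stop 0.8 [311. 185.   8.  32.] [ 625.4 -178.4   24.6  103.5   84.4]
stop 0.33 [401. 230.  27.  21.] [ 481.9 -439.    58.9   80.7    0.7]
```

View pics/t8c.png

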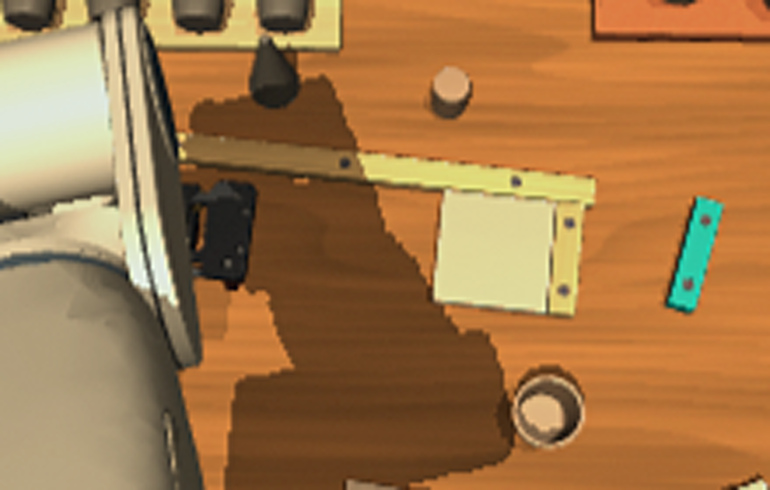

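The final crop shows the tile at (495,250) flush against the batten and the stop, with the cup, cone and prop in place and the hand well clear.

```bash
python3 -c "
from workcell import ctrl
print(ctrl.close_job())"
```

```text
the job is handed in; nothing more can be done
None
```

The job is handed in: the leftmost tile is in the corner, one edge against the batten and the next against the stop (both pressed firm), other things untouched as far as the last top view shows, hand clear at about 23 s.

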